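# Snap the lifting handle onto the lens-disc carrier

## Robot

A 6-joint arm with a two-finger parallel gripper is mounted at the origin on the work surface. World frame = base frame: x ahead of the robot, y to its left, z up, the work surface at z = 0. Lengths are in m, angles in degrees, forces in N, time in s.
With the tool pointing down it reaches from about 0.2 to 0.875 m from the base axis. Payload 3.4 kg.
Tool frame: the origin (TCP) lies at the very end of the fingers, on their centre line; the grasp point (between the pads) lies ctrl.grip_point_offset behind it (ctrl.grip_point_offset is the distance from the TCP to the grasp point, in m); z points along the fingers, y is the line along which they close (so a half turn about z gives the same grasp; the last joint's range is limited). The gripper opens to 94 mm and grips with 3 to 60 N. Pads are 16 mm wide; open, the fingers measure 119 mm over their backs; the gripper's body (75 mm by 177 mm) begins 78 mm behind the grasp point.
Start: joints at [56.379, 15.808, 86.224, -0, 77.962, -6.933], TCP at [0.258, 0.514, 0.205] pointing down, gripper open.
Joint ranges: [-165.64, 165.64], [-43.16, 119.46], [12.63, 154.43], [-67.54, 247.53], [6.08, 155.33], [-154.97, 154.97]. Speed limits (degrees/s): [147.25, 147.25, 180, 180, 180, 180].

## Interface

Orientations are given as a 3x3 rotation matrix whose columns are the frame's x, y, z axes.
In Python, from rig import telemetry, eyes, job_done, ctrl gives the robot as it stands.
- The arm moves only by the shell command python3 -m inch 'ROWS'. ROWS is a JSON list of rows, 1 to 8 of them, each of 7 numbers: dx, dy, dz in m, then a rotation vector rx, ry, rz in degrees, then the opening from 0.0 (shut) to 1.0 (fully open); each row shifts and turns the commanded pose from where the row before left it, along the tool's axes as they then stand; what a row does not reach is not made up. A row lasts 1/10 s, in which the tool goes at most 0.05 m and 8.59 degrees, less where a joint would pass 70% of its speed; a pose out of reach is approached as far as the arm can. The fingers move at their own pace and stop on an object; the grip force is fixed at half the most. Time passes only in rows, so rows that do not move let the fingers close. It prints the time, the measured TCP pose, the force, the opening and the grip force at its end.
- telemetry.sense(): the state, without advancing time (a new reading comes with each control period).
- eyes.read_camera(name): name is "side" or "top" or "wrist"; returns (picture, depth): 400x640x3 uint8, blue, green, red; 400x640 float32, m along the optical axis (not along the pixel's ray), 0 where there is no reading.
- eyes.camera_model(name): a dict with "fx", "fy", "cx", "cy" (pixels), "T" (4x4, takes a point from camera to world coordinates). Camera axes: x right, y up, looking along -z (the intrinsics and any distortion apply to the point x, -y, -z); pixel columns grow to the right and rows downward; lengths in m; the calibration is good to about 2 mm. A picture is of the moment at which its call begins: read the wrist's pose just before it. camera_model takes no time and is no camera call; for the wrist camera it gives the pose at the moment of the call.
- job_done(): hands the job in; it is judged then, once.
The state is a dict: "time": time; "joints": joint angles; "qvel": joint speeds; "effort": joint torques, N m; "tcp_pos": TCP position; "tcp_rot": TCP orientation; "ft_force": force on the tool from outside, world axes, zero at the start; "moment": the same for the moment, N m; "grip_width": opening from 0.0 (shut) to 1.0 (fully open); "finger_force": force on a finger pad.
Only numpy, scipy, OpenCV 4.12 (cv2) and the standard library are available. Lean on these libraries where they do the work, as an engineer would, in place of code of your own. Each camera call takes 0.05 s, during which the arm holds its last target. There are 200 camera calls.

## Task

The loaded lens-disc carrier is ready for the washing bath: fit its lifting handle. Take the handle from its rest, squeeze its two orange spring buttons flush while you slide the stem into the carrier's round socket tube, push it down gently to its stop, and turn it until both buttons have popped out through the tube's holes. Never force the handle or the carrier, leave everything else on the bench alone, and let go at the end.

Things in the scene. Friction and masses are not known exactly. Their poses are not given: they have to be found in the camera images.
- handle: Lifting handle, about 0.24 kg, upright in the rest at the start; same turned half round. Origin: middle of the stem's underside, z up the stem, x along the cross grip, y through the two buttons. Round aluminium stem 20 mm in diameter, 62 mm long; its lowest 8 mm is a black nose tapering to 15 mm. Dark stop lugs on the +x and -x sides, 4 mm proud, undersides 36 mm above the origin.
- stem_mid (a point): On the handle's axis at the buttons' middle, 24 mm above its origin. Two orange round buttons, 8 mm in diameter, stand 5.5 mm out of the stem's +y and -y sides here (31 mm over both). Square-edged: a rim under them does not push them in. Fingers closing along y onto the 20 mm stem press them flush, even if the pads cover only the upper half of the buttons.
- grip_top (a point): Middle of the top of the handle's black cross grip, 78 mm above the handle's origin. The grip is 96 mm long along the handle's x, 16 mm wide (narrower than the stem, so it passes between the fingers) and 16 mm high; the stem's top is directly below it.
- button_a (a joint): Button on the handle's +y face: 0 = out, 0.0055 m = flush with the stem, at most 0.006. Spring: 3 N at the start of the stroke, 6 N flush. It slides straight in however off-centre it is pressed.
- button_b (a joint): Button on the handle's -y face: the same.
- carrier: Disc carrier, fixed: slotted metal rack 270 x 116 mm, long side along its x, with eight upright brass discs 76 mm in diameter (tops 99 mm above the bench, all over 50 mm along x from the middle). Origin on the bench under the middle, z up. In the middle a round aluminium socket tube stands up in a clamp: 27 mm outside, bore 22 mm; it does not turn.
- socket_mouth (a point): Middle of the socket tube's open mouth, level with its flat rim, 115 mm above the bench; axes as the carrier's. Bore over 80 mm deep. Once the mouth has swallowed 2 mm or more of both flush buttons it keeps them in when the fingers let go; the stem then stays put, held by the buttons' drag, and takes some 5 to 15 N to push on down to its lugs.
- hole_level (a point): On the tube's axis 12 mm below the mouth: level of two oppopoint holes in the tube, 10 mm across. The tube was clamped by eye: the line through the holes lies anywhere within 43 degrees either way of the carrier's y. Home: lugs on the rim, buttons at this level; turned to the holes, to within some 5 to 10 degrees, both spring out, 2 mm proud of the tube; after that the handle turns no farther.
- rest: Grey rest block 66 x 66 x 20 mm, fixed to the bench. Origin on the bench under its middle. Round pocket 23 mm in diameter in its top, 14 mm deep, its floor 6 mm above the bench; the handle stands in it.
- solvent_bottle: White bottle with red cap, 48 mm in diameter, 115 mm tall, near the rest; leave it alone. Origin at the middle of its underside.
- spacer_ring: Brass ring, 60 mm in diameter, 14 mm high, flat on the bench near the rest; leave it alone. Origin at its underside.
- loose_disc: Brass lens disc, 76 mm in diameter, 4 mm thick, flat on the bench beyond the carrier; leave it alone. Origin at its underside.
- swab_pot: White pot, 48 mm in diameter, 45 mm tall; leave it alone. Origin at its underside.
- driver: Yellow screwdriver, 150 mm long, on the bench; leave it alone.
- blue_tray: Blue open tray 200 x 150 x 45 mm with discs in it, at the left; leave it alone. Origin at its underside.
Mind the look-alikes: they are no part of the job. What is meant by the handle is not blue, and is the larger of those in its own colour.

How it is judged:
By the outcome, as a careful person would: the job done as asked, in the order asked, and still so for the second after the job is handed in, with the robot touching nothing.
It also fails if it takes over 64 s, if anything falls off the work surface, if the arm or the gripper's body presses on something with over 40 N, if the wrist force passes 120 N, or if a joint passes its speed limit or range.

## Working session

There is one attempt and no reset: what is moved stays moved. The work goes in short steps, Python scripts to look and compute and a shell command to move; the robot and the scene stay as the last step left them, time stands still between calls to the robot, and variables do not carry over. Pictures are saved under pics/ and viewed, at most 10 in all, crops included, and the job is handed in when it is done.

```bash
mkdir -p pics; ls; cat > h.py <<'E'
import numpy as np, cv2
from rig import telemetry, eyes, job_done, ctrl
def cloud(name):
    m=eyes.camera_model(name); im,d=eyes.read_camera(name)
    v,u=np.mgrid[0:400,0:640]
    x=(u-m["cx"])/m["fx"]*d; y=(v-m["cy"])/m["fy"]*d
    T=np.array(m["T"]); P=np.stack([x,-y,-d],-1)@T[:3,:3].T+T[:3,3]
    P[d==0]=np.nan
    return im,d,P
E
python3 - <<'E'
from h import *
for n in("top","side"):
    im,d,P=cloud(n); cv2.imwrite(f"pics/{n}0.png",im); np.savez(f"{n}0.npz",im=im,P=P)
    m=eyes.camera_model(n); print({k:np.round(v,3).tolist() if k=="T" else v for k,v in m.items()})
s=telemetry.sense();print(s); print(ctrl.grip_point_offset)
E
```

```text
pics
{'fx': 437.9513745198708, 'fy': 437.9513745198708, 'cx': 320.78115881473525, 'cy': 198.11573377035708, 'T': [[0.064, 0.974, -0.219, 0.38], [-0.998, 0.061, -0.02, 0.094], [-0.006, 0.219, 0.976, 1.08], [0.0, 0.0, 0.0, 1.0]]}
{'fx': 455.1113574261281, 'fy': 455.1113574261281, 'cx': 324.4389155994609, 'cy': 197.24918537769798, 'T': [[0.943, 0.169, -0.287, 0.272], [-0.333, 0.448, -0.83, -0.803], [-0.012, 0.878, 0.479, 0.634], [0.0, 0.0, 0.0, 1.0]]}
{'time': 0.1, 'joints': array([ 5.63783501e+01,  1.58441816e+01,  8.62850111e+01,  6.46250196e-04,
        7.79624193e+01, -6.93400210e+00]), 'qvel': array([-0.05110905, -0.0707658 , -0.1441365 , -0.13867967,  0.12471499,
       -0.03141944]), 'effort': array([ 2.92710138e-03, -4.05457127e+01, -2.37783086e+01,  7.02783256e-02,
        2.98567582e-02, -4.32876152e-05]), 'tcp_pos': array([0.25798839, 0.5133306 , 0.20470998]), 'tcp_rot': array([[-8.93467083e-01,  4.49127789e-01, -8.94522985e-04],
       [ 4.49128634e-01,  8.93466123e-01, -1.32533980e-03],
       [ 2.03979049e-04, -1.58590337e-03, -9.99998722e-01]]), 'ft_force': array([ 0.92664853, -0.86370856,  0.33687796]), 'moment': array([ 0.03850888, -0.0005399 ,  0.01496743]), 'finger_force': 0.0, 'grip_width': 0.997296386483097}
0.0188
```

View pics/top0.png

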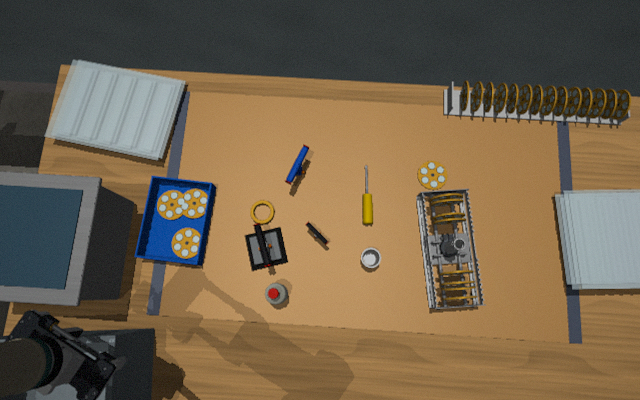

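View pics/side0.png

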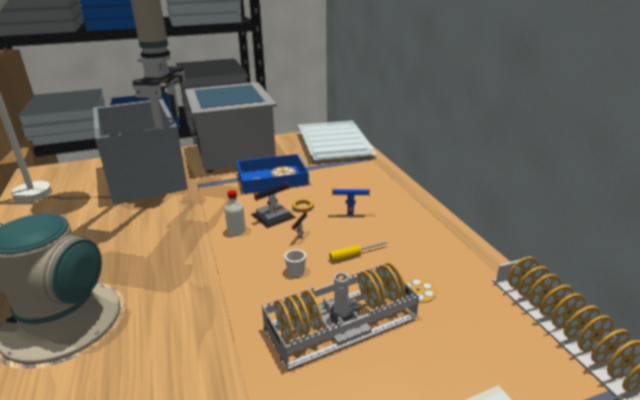

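The top view shows the handle in the rest at (263,245), a smaller black look-alike at (317,234), and a blue one at (298,165). The carrier is at (448,250) with its tube mouth near (460,244), the bottle at (276,294) and the ring at (262,211). The side view agrees: handle at (272,190), tube mouth at (341,277).

```bash
python3 - <<'E'
from h import *
for n,box in(("top",(235,285,215,275)),("side",(245,300,175,225))):
    z=np.load(n+"0.npz");P=z["P"];im=z["im"]
    p=P[box[2]:box[3],box[0]:box[1]].reshape(-1,3)
    q=p[(p[:,2]>.074)&(p[:,2]<.095)]
    r=cv2.minAreaRect((q[:,:2]*1000).astype(np.float32)); print(n,"grip",len(q),r,np.percentile(q[:,2],[10,50,90]),q.mean(0))
    b=p[(p[:,2]>.012)&(p[:,2]<.028)]
    print("rest",cv2.minAreaRect((b[:,:2]*1000).astype(np.float32)),np.median(b[:,2]))
for n,box in(("top",(445,475,230,258)),("side",(325,360,262,300))):
    P=np.load(n+"0.npz")["P"];p=P[box[2]:box[3],box[0]:box[1]].reshape(-1,3)
    q=p[(p[:,2]>.105)&(p[:,2]<.125)]
    print(n,"tube",len(q),cv2.minEnclosingCircle((q[:,:2]*1000).astype(np.float32)),np.percentile(q[:,2],[10,50,90]),q.mean(0))
P=np.load("top0.npz")["P"];p=P[180:320,405:490].reshape(-1,3);b=p[(p[:,2]>.03)&(p[:,2]<.13)]
print("carrier",cv2.minAreaRect((b[:,:2]*1000).astype(np.float32)))
for nm,(u,v) in dict(bottle=(276,294),small=(317,234),blue=(298,165),ring=(262,200)).items(): print(nm,P[v,u])
im=np.load("top0.npz")["im"]
a=cv2.resize(im[205:310,235:295],None,fx=5,fy=5,interpolation=2);b=cv2.resize(im[205:310,410:500],None,fx=5,fy=5,interpolation=2)
cv2.imwrite("pics/c0.png",np.hstack([a,b]))
E
```

```text
top grip 313 ((486.0460205078125, 242.9085235595703), (100.61590576171875, 16.055448532104492), 20.230812072753906) [0.08061877 0.0836893  0.08606186] [0.48546765 0.24210921 0.08344668]
rest ((511.79156494140625, 251.22946166992188), (121.62859344482422, 66.3381576538086), 16.796199798583984) 0.02015798082092446
side grip 198 ((485.0765686035156, 243.1336669921875), (100.9831771850586, 20.38610076904297), 20.644550323486328) [0.07590779 0.08188418 0.08453574] [0.48475007 0.23927576 0.08098747]
rest ((503.4815368652344, 298.4947509765625), (223.82803344726562, 162.99339294433594), 79.4286880493164) 0.019618086479870123
top tube 69 ((511.1607360839844, -196.2423858642578), 13.771652221679688) [0.10828102 0.11453585 0.11718348] [ 0.51040063 -0.19487538  0.11357961]
side tube 132 ((511.5664978027344, -196.47988891601562), 14.401189804077148) [0.1070833  0.11241106 0.11547673] [ 0.51054171 -0.19712048  0.11172478]
carrier ((511.24407958984375, -195.1194610595703), (272.0449523925781, 115.3323745727539), 7.489485740661621)
bottle [0.37855348 0.19635356 0.11587873]
small [0.522497   0.11833173 0.05283518]
blue [0.68115703 0.17378622 0.0789718 ]
ring [0.6042226  0.26158866 0.01489936]
```

View pics/c0.png

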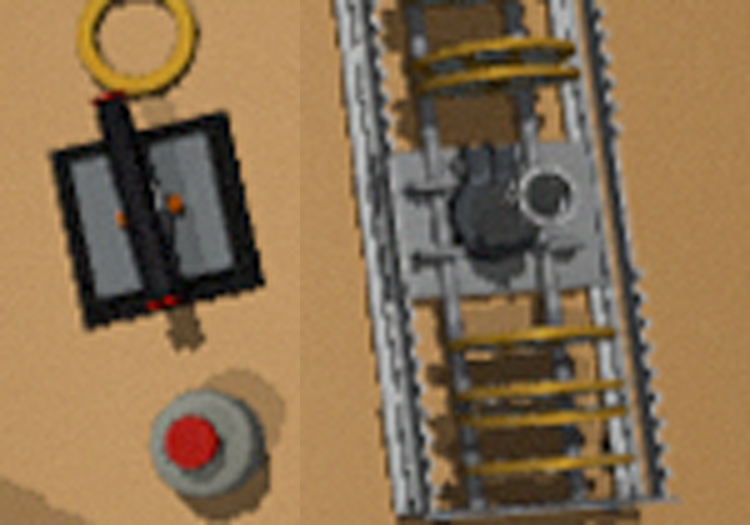

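The crop shows the grip running about 20° from world x with both buttons visible beside it. The ring and bottle are clear of the fingers, and the tube mouth is open. Measured points:

| Point | Measured | Check |
|---|---|---|
| Handle axis | (0.4855, 0.2425), top z 0.084 | 0.084 expected |
| Mouth | (0.511, -0.196), z 0.115 | 0.115 expected |
| Carrier yaw | 7.5° | – |

Next I move above the handle and turn the tool so its y runs to -70°.

```bash
R='[-0.0406,-0.0175,0,0,0,0,0.7]'; python3 -m inch '[[-0.0406,-0.0175,0,0,0,0,0.7],[-0.0406,-0.0175,0,0,0,0,0.7],[-0.0406,-0.0175,0,0,0,0,0.7],[-0.0406,-0.0175,0,0,0,0,0.7],[-0.0406,-0.0175,0,0,0,0,0.7],[-0.0406,-0.0175,0,0,0,0,0.7],[-0.0406,-0.0175,0,0,0,0,0.7],[-0.0406,-0.0175,0,0,0,0,0.7]]'
python3 -m inch '[[0,0,0,0,0,8.3,0.7],[0,0,0,0,0,8.3,0.7],[0,0,0,0,0,8.3,0.7],[0,0,0,0,0,8.3,0.7],[0,0,0,0,0,8.3,0.7],[0,0,0,0,0,8.3,0.7],[0,0,0,0,0,8.3,0.7],[0,0,0,0,0,8.3,0.7]]'
python3 -m inch '[[0,0,0,0,0,8.3,0.7],[0,0,0,0,0,8.3,0.7],[0,0,0,0,0,8.3,0.7],[0,0,0,0,0,8.3,0.7],[0,0,0,0,0,8.3,0.7],[0,0,0,0,0,8.3,0.7],[0,0,0,0,0,8.3,0.7],[0,0,0,0,0,8.3,0.7]]'
python3 -m inch '[[0,0,0,0,0,0,0.7],[0,0,0,0,0,0,0.7]]'
python3 - <<'E'
from h import *
im,d,P=cloud("wrist"); s=telemetry.sense(); np.savez("w1.npz",im=im,P=P); cv2.imwrite("pics/w1.png",im)
print(s["tcp_pos"],s["tcp_rot"].round(4).tolist(),s["joints"].round(1)); m=eyes.camera_model("wrist"); print(np.round(m["T"],3).tolist(),m["fx"])
p=P.reshape(-1,3); q=p[(np.abs(p[:,2]-.081)<.008)&(np.hypot(p[:,0]-.4855,p[:,1]-.2425)<.06)]
print(len(q),cv2.minAreaRect((q[:,:2]*1000).astype(np.float32)),np.median(q[:,2]))
E
```

```text
time: 0.9
tcp_pos: [0.4862, 0.2412, 0.2052]
tcp_rot: [[-0.893, 0.449, -0.001], [0.449, 0.893, 0.0], [0.0, -0.0, -1.0]]
ft_force: [0.5, -0.3, 0.4]
grip_width: 0.699
finger_force: 0.0
time: 1.7
tcp_pos: [0.4852, 0.2427, 0.205]
tcp_rot: [[0.06, 0.998, -0.001], [0.998, -0.06, -0.0], [-0.0, -0.001, -1.0]]
ft_force: [-0.2, -0.1, -0.4]
grip_width: 0.699
finger_force: 0.0
time: 2.5
tcp_pos: [0.4853, 0.2427, 0.205]
tcp_rot: [[0.939, 0.345, -0.001], [0.345, -0.939, -0.0], [-0.001, -0.0, -1.0]]
ft_force: [-0.2, -0.1, -0.8]
grip_width: 0.701
finger_force: 0.0
time: 2.7
tcp_pos: [0.4854, 0.2428, 0.2052]
tcp_rot: [[0.936, 0.353, -0.001], [0.353, -0.936, -0.0], [-0.001, -0.0, -1.0]]
ft_force: [-0.2, -0.4, 0.2]
grip_width: 0.703
finger_force: 0.0
[0.48544839 0.24275877 0.20526901] [[0.9357, 0.3528, -0.0004], [0.3528, -0.9357, -0.0001], [-0.0004, -0.0001, -1.0]] [19.2 13.  90.1  0.  76.9 88.6]
[[0.353, 0.903, 0.246, 0.557], [-0.936, 0.34, 0.093, 0.269], [0.001, -0.263, 0.965, 0.384], [0.0, 0.0, 0.0, 1.0]] 308.8009706337755
1502 ((486.1960754394531, 241.99693298339844), (99.51229858398438, 15.389577865600586), 20.27648162841797) 0.08284863262637379
```

View pics/w1.png

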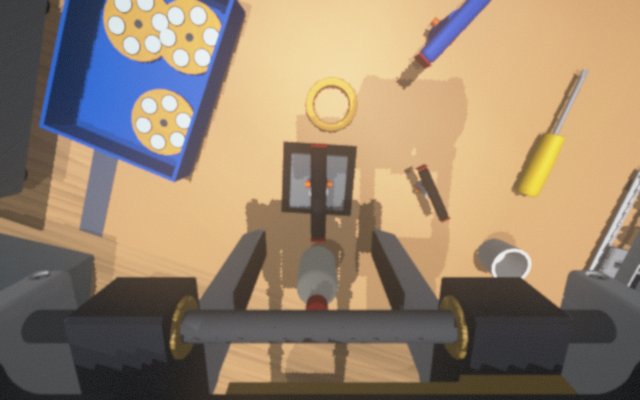

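The wrist view shows the grip centred between the fingers at about (318,190), with both buttons at (307,184) and (331,184). It fits (0.486, 0.242) at 20.3°. I descend with the tips to the buttons' middle height, z≈0.0295.

```bash
python3 -m inch '[[0.0003,0.0008,0.04,0,0,-0.4,0.7],[0,0,0.04,0,0,0,0.7],[0,0,0.04,0,0,0,0.7],[0,0,0.03,0,0,0,0.7],[0,0,0.015,0,0,0,0.7],[0,0,0.0107,0,0,0,0.7],[0,0,0,0,0,0,0.7],[0,0,0,0,0,0,0.7]]'
```

```text
time: 3.55
tcp_pos: [0.4868, 0.2424, 0.0304]
tcp_rot: [[0.934, 0.358, 0.001], [0.358, -0.934, 0.0], [0.001, -0.0, -1.0]]
ft_force: [-0.2, -0.9, 0.0]
grip_width: 0.697
finger_force: 0.0
```

```bash
python3 -m inch '[[-0.0005,0,0.0008,0,0,0.7,0.7],[0,0,0,0,0,0,0.7],[0,0,0,0,0,0,0.2],[0,0,0,0,0,0,0.1],[0,0,0,0,0,0,0.1],[0,0,0,0,0,0,0.1],[0,0,0,0,0,0,0.1],[0,0,0,0,0,0,0.1]]'; python3 -m inch '[[0,0,0,0,0,0,0.1],[0,0,0,0,0,0,0.1],[0,0,0,0,0,0,0.1]]'
```

```text
time: 4.35
tcp_pos: [0.4858, 0.242, 0.0291]
tcp_rot: [[0.938, 0.346, 0.0], [0.346, -0.938, 0.0], [0.0, 0.0, -1.0]]
ft_force: [0.2, -1.0, 0.2]
grip_width: 0.227
finger_force: 6.4
time: 4.65
tcp_pos: [0.4857, 0.2421, 0.029]
tcp_rot: [[0.938, 0.345, 0.0], [0.345, -0.938, 0.0], [0.0, -0.0, -1.0]]
ft_force: [0.6, -0.3, 1.4]
grip_width: 0.209
finger_force: 29.9
```

```bash
python3 -m inch '[[0,0,0,0,0,0,0.4],[0,0,-0.0008,0,0,0,0.4],[0,0,0,0,0,0,0.4],[0,0,0,0,0,0,0.1],[0,0,0,0,0,0,0.1],[0,0,0,0,0,0,0.1],[0,0,0,0,0,0,0.1],[0,0,0,0,0,0,0.1]]'; python3 -m inch '[[0,0,0,0,0,0,0.1],[0,0,0,0,0,0,0.1]]'
python3 - <<'E'
from h import *
im=np.mean([eyes.read_camera("side")[0] for _ in range(6)],0)
cv2.imwrite("pics/c1.png",cv2.resize(np.clip(im[262:332,310:380]*1.5,0,255),None,fx=8,fy=8,interpolation=cv2.INTER_CUBIC))
E
```

```text
time: 5.45
tcp_pos: [0.4857, 0.242, 0.0297]
tcp_rot: [[0.938, 0.345, 0.0], [0.345, -0.938, 0.0], [0.0, -0.0, -1.0]]
ft_force: [-0.8, -0.2, -1.7]
grip_width: 0.206
finger_force: 30.0
time: 5.65
tcp_pos: [0.4857, 0.242, 0.0297]
tcp_rot: [[0.938, 0.345, 0.0], [0.345, -0.938, 0.0], [0.0, -0.0, -1.0]]
ft_force: [0.0, 0.0, -0.5]
grip_width: 0.207
finger_force: 30.0[ WARN:0@11.711] global loadsave.cpp:1063 imwrite_ Unsupported depth image for selected encoder is fallbacked to CV_8U.
```

View pics/c1.png

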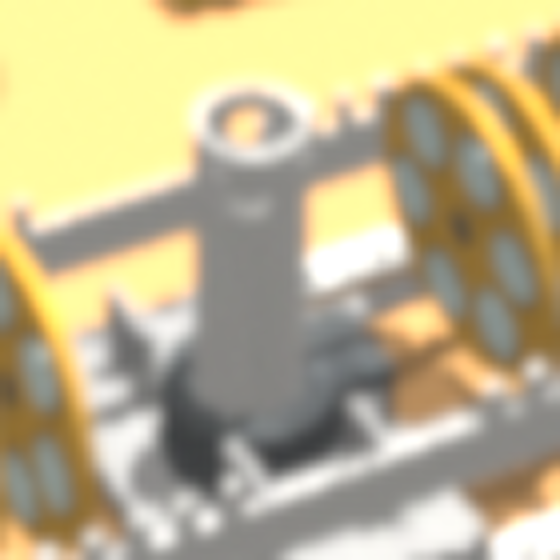

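The side crop shows a hole at (250,195), centred on the tube (edges 198–304). That means it faces the side camera, so the hole line is at about 68.5° world, 29° off the carrier's y and within the stated ±43°. The handle's final x yaw is therefore about -21.5°. I'll insert at yaw 5°, then turn about -26°.

```bash
python3 -m inch '[[0,0,-0.01,0,0,0,0.1],[0,0,-0.02,0,0,0,0.1],[0,0,-0.03,0,0,0,0.1],[0,0,-0.04,0,0,0,0.1],[0,0,-0.04,0,0,0,0.1],[0,0,-0.03,0,0,0,0.1],[0,0,0,0,0,7.6,0.1],[0,0,0,0,0,7.6,0.1]]'; python3 -m inch '[[-0.0013,0.0438,0,0,0,0,0.1],[-0.0013,0.0438,0,0,0,0,0.1],[-0.0013,0.0438,0,0,0,0,0.1],[-0.0013,0.0438,0,0,0,0,0.1],[-0.0013,0.0438,0,0,0,0,0.1],[-0.0013,0.0438,0,0,0,0,0.1],[-0.0013,0.0438,0,0,0,0,0.1],[-0.0013,0.0438,0,0,0,0,0.1]]'
python3 -m inch '[[0,0,0,0,0,0,0.1],[0,0,0,0,0,0,0.1],[0,0,0,0,0,0,0.1]]'
python3 - <<'E'
from h import *
im,d,P=cloud("wrist"); cv2.imwrite("pics/w2.png",im); s=telemetry.sense(); print(s["tcp_pos"])
p=P.reshape(-1,3); q=p[(np.abs(p[:,2]-.115)<.005)&(np.hypot(p[:,0]-.511,p[:,1]+.196)<.022)]
print(len(q),cv2.minEnclosingCircle((q[:,:2]*1000).astype(np.float32)),np.median(q[:,2]),q.mean(0))
h=p[(np.abs(p[:,2]-s["tcp_pos"][2]-.054)<.010)&(np.hypot(p[:,0]-s["tcp_pos"][0],p[:,1]-s["tcp_pos"][1])<.056)]
print("grip",len(h),cv2.minAreaRect((h[:,:2]*1000).astype(np.float32)),np.percentile(h[:,2],[10,50,90]))
E
```

```text
time: 6.75
tcp_pos: [0.4861, 0.2419, 0.202]
tcp_rot: [[0.997, 0.082, 0.003], [0.082, -0.997, 0.001], [0.003, -0.0, -1.0]]
ft_force: [-0.5, -1.1, -2.0]
grip_width: 0.21
finger_force: 30.0
time: 7.55
tcp_pos: [0.5053, -0.1098, 0.2004]
tcp_rot: [[0.996, 0.087, 0.0], [0.087, -0.996, -0.0], [0.0, 0.0, -1.0]]
ft_force: [1.0, 0.7, -2.6]
grip_width: 0.203
finger_force: 30.0
time: 7.85
tcp_pos: [0.5054, -0.107, 0.1999]
tcp_rot: [[0.996, 0.088, -0.0], [0.088, -0.996, 0.001], [-0.0, -0.001, -1.0]]
ft_force: [0.8, -0.0, -2.7]
grip_width: 0.207
finger_force: 30.0
[ 0.50554458 -0.10671927  0.19991745]
314 ((511.5489196777344, -197.65245056152344), 14.033169746398926) 0.11419505239694727 [ 0.51174388 -0.19700576  0.1137205 ]
grip 7014 ((506.3048095703125, -109.89676666259766), (100.85741424560547, 43.0731201171875), 18.86910629272461) [0.24951786 0.25308686 0.25476312]
```

View pics/w2.png

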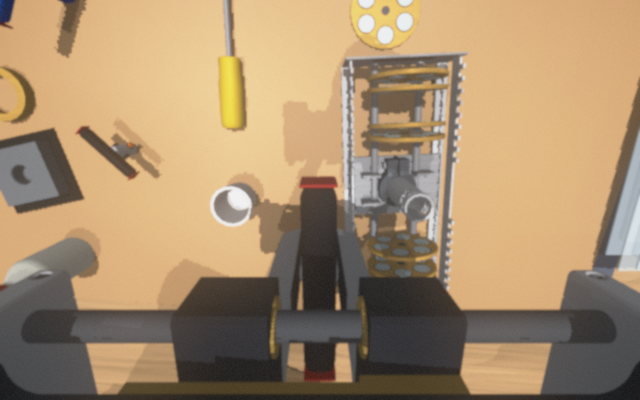

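The wrist view shows the handle gripped squarely, with its red end at (318,182) and parallel to the tool. The mouth is at (418,207), measured at (0.5115, -0.197), which agrees with earlier. I move above the mouth, stop the nose about 6 mm over the rim and check.

```bash
python3 -m inch '[[-0.0007,0.03,0,0,0,0,0.1],[-0.0007,0.03,0,0,0,0,0.1],[-0.0006,0.0302,0,0,0,0,0.1],[0,0,0.02,0,0,0,0.1],[0,0,0.02,0,0,0,0.1],[0,0,0.015,0,0,0,0.1],[0,0,0,0,0,0,0.1],[0,0,0,0,0,0,0.1]]'
python3 - <<'E'
from h import *
im,d,P=cloud("wrist"); s=telemetry.sense(); R=s["tcp_rot"];t=s["tcp_pos"];print(t)
L=(P.reshape(-1,3)-t)@R
m=(np.abs(L[:,1])<.006)&(np.abs(L[:,2]+.054)<.006)
print("grip x in tool",np.nanpercentile(L[m,0],[0,1,99,100]),m.sum())
ims=[eyes.read_camera("side")[0].astype(float) for _ in range(4)]
cv2.imwrite("pics/c2.png",cv2.resize(np.clip(np.mean(ims,0)[220:310,295:395]*1.4,0,255).astype(np.uint8),None,fx=6,fy=6,interpolation=cv2.INTER_CUBIC))
E
```

```text
time: 8.7
tcp_pos: [0.5121, -0.1969, 0.1451]
tcp_rot: [[0.996, 0.089, 0.0], [0.089, -0.996, 0.0], [0.0, -0.0, -1.0]]
ft_force: [-0.2, 0.2, -1.6]
grip_width: 0.209
finger_force: 30.0
[ 0.51257031 -0.19736684  0.14567058]
grip x in tool [-0.05104939 -0.04935508  0.04968311  0.05005243] 4402
```

View pics/c2.png

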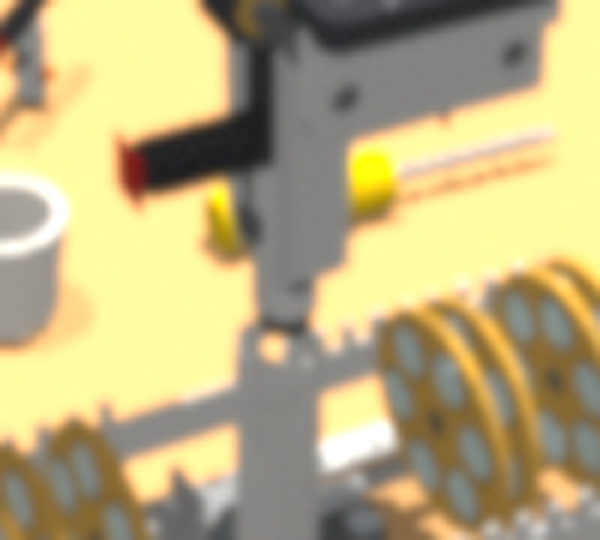

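The side crop shows the nose at x≈283 against the tube centre at 279, so it is about 1 mm too far in +x. The TCP reading agrees (0.5125 against 0.5114). I correct that and lower in small steps, watching the force.

```bash
python3 -m inch '[[-0.001,-0.0005,0,0,0,0,0.1],[0,0,0,0,0,0,0.1],[0,0,0.003,0,0,0,0.1],[0,0,0.003,0,0,0,0.1],[0,0,0.003,0,0,0,0.1],[0,0,0.001,0,0,0,0.1],[0,0,0,0,0,0,0.1]]';  python3 -m inch '[[0,0,0.002,0,0,0,0.1],[0,0,0.002,0,0,0,0.1],[0,0,0,0,0,0,0.1]]'
```

```text
time: 9.65
tcp_pos: [0.5106, -0.1975, 0.1344]
tcp_rot: [[0.996, 0.087, -0.001], [0.087, -0.996, 0.0], [-0.001, -0.0, -1.0]]
ft_force: [-1.0, 0.3, -2.2]
grip_width: 0.208
finger_force: 30.0
time: 9.95
tcp_pos: [0.5106, -0.1975, 0.1304]
tcp_rot: [[0.996, 0.087, -0.0], [0.087, -0.996, 0.0], [-0.0, -0.0, -1.0]]
ft_force: [-0.2, 0.7, -2.0]
grip_width: 0.206
finger_force: 30.0
```

```bash
python3 -m inch '[[0.0004,-0.0004,0.002,0,0,0,0.1],[0,0,0.002,0,0,0,0.1],[0,0,0,0,0,0,0.1]]';  python3 -m inch '[[0,0,0.002,0,0,0,0.1],[0,0,0.002,0,0,0,0.1],[0,0,0.0015,0,0,0,0.1],[0,0,0,0,0,0,0.1],[0,0,0,0,0,0,0.1]]'
```

```text
time: 10.25
tcp_pos: [0.5109, -0.197, 0.1264]
tcp_rot: [[0.996, 0.087, -0.001], [0.087, -0.996, 0.0], [-0.0, -0.0, -1.0]]
ft_force: [-0.3, -0.3, -2.3]
grip_width: 0.207
finger_force: 30.0
time: 10.75
tcp_pos: [0.5112, -0.1972, 0.1212]
tcp_rot: [[0.996, 0.087, 0.0], [0.087, -0.996, 0.0], [0.0, -0.0, -1.0]]
ft_force: [-0.1, 1.2, -2.2]
grip_width: 0.209
finger_force: 30.0
```

```bash
python3 -m inch '[[0,0,0.0015,0,0,0,0.1],[0,0,0.0015,0,0,0,0.1],[0,0,0,0,0,0,0.1],[0,0,0,0,0,0,0.1]]';  python3 -m inch '[[0,0,0.001,0,0,0,0.1],[0,0,0.001,0,0,0,0.1],[0,0,0,0,0,0,0.1],[0,0,0,0,0,0,0.1]]'
```

```text
time: 11.15
tcp_pos: [0.5111, -0.1972, 0.1182]
tcp_rot: [[0.996, 0.087, -0.0], [0.087, -0.996, 0.0], [-0.0, -0.0, -1.0]]
ft_force: [-1.4, 0.4, -3.1]
grip_width: 0.209
finger_force: 30.0
time: 11.55
tcp_pos: [0.5111, -0.1971, 0.1162]
tcp_rot: [[0.996, 0.087, -0.0], [0.087, -0.996, 0.0], [-0.0, -0.0, -1.0]]
ft_force: [-0.8, 0.3, -2.2]
grip_width: 0.206
finger_force: 30.0
```

```bash
python3 -m inch '[[0,0,0.0005,0,0,0,0.1],[0,0,0,0,0,0,0.1],[0,0,0,0,0,0,0.1]]';  python3 -m inch '[[0,0,0.0005,0,0,0,0.1],[0,0,0,0,0,0,0.1],[0,0,0,0,0,0,0.1]]'
```

```text
time: 11.85
tcp_pos: [0.5112, -0.1971, 0.1157]
tcp_rot: [[0.996, 0.087, 0.0], [0.087, -0.996, 0.0], [0.0, -0.0, -1.0]]
ft_force: [-0.8, -0.9, -2.3]
grip_width: 0.211
finger_force: 30.0
time: 12.15
tcp_pos: [0.5112, -0.1971, 0.1153]
tcp_rot: [[0.996, 0.087, 0.0], [0.087, -0.996, 0.0], [0.0, -0.0, -1.0]]
ft_force: [-0.7, 0.7, -2.0]
grip_width: 0.206
finger_force: 30.2
```

```bash
python3 -m inch '[[0,0,0,0,0,0,0.3],[0,0,0,0,0,0,0.4],[0,0,0,0,0,0,0.4],[0,0,0,0,0,0,0.4]]';  python3 -m inch '[[0,0,-0.01,0,0,0,0.4],[0,0,-0.015,0,0,0,0.4],[0,0,-0.016,0,0,0,0.4],[0,0,0,0,0,0,0.4],[0,0,0,0,0,0,0.4]]'
python3 - <<'E'
from h import *
im,d,P=cloud("wrist"); s=telemetry.sense(); R=s["tcp_rot"];t=s["tcp_pos"];print(t)
L=(P.reshape(-1,3)-t)@R
m=(np.abs(L[:,1])<.012)&(np.abs(L[:,2]+.013)<.006)
print(np.nanpercentile(L[m],[1,50,99],axis=0),m.sum())
print(cv2.minAreaRect((L[m,:2]*1000).astype(np.float32)))
ims=[eyes.read_camera("side")[0].astype(float) for _ in range(4)]
cv2.imwrite("pics/c3.png",cv2.resize(np.clip(np.mean(ims,0)[220:310,295:395]*1.4,0,255).astype(np.uint8),None,fx=6,fy=6,interpolation=cv2.INTER_CUBIC))
E
```

```text
time: 12.55
tcp_pos: [0.5114, -0.1975, 0.1155]
tcp_rot: [[0.996, 0.087, 0.001], [0.087, -0.996, -0.0], [0.001, 0.001, -1.0]]
ft_force: [0.3, -0.7, 0.1]
grip_width: 0.402
finger_force: 0.0
time: 13.05
tcp_pos: [0.5113, -0.1973, 0.1567]
tcp_rot: [[0.996, 0.087, 0.001], [0.087, -0.996, -0.0], [0.001, 0.001, -1.0]]
ft_force: [-0.5, 0.5, -0.7]
grip_width: 0.4
finger_force: 0.0
[ 0.51088164 -0.1970693   0.15605034]
[[-0.03741225 -0.00709839 -0.01436603]
 [ 0.01007569  0.00073267 -0.01242314]
 [ 0.050211    0.00863993 -0.00794432]] 3819
((4.792873382568359, 0.7248167991638184), (15.935894012451172, 91.51141357421875), 89.62389373779297)
```

View pics/c3.png

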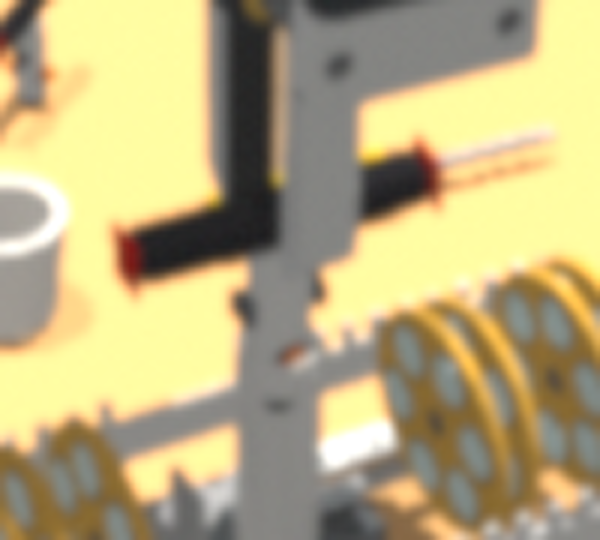

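The handle stays held by its buttons: part of a button shows just in the mouth at (292,355), and the tube's hole is at (278,405), centred. Next I grip the cross grip's flats and push down in small steps.

```bash
python3 -m inch '[[0,0.0006,0,0,0,0,0.2],[0,0,0,0,0,0,0.1],[0,0,0,0,0,0,0.1],[0,0,0,0,0,0,0.1],[0,0,0,0,0,0,0.1],[0,0,0,0,0,0,0.1]]';  python3 -m inch '[[0,0,0.001,0,0,0,0.1],[0,0,0.001,0,0,0,0.1],[0,0,0.001,0,0,0,0.1],[0,0,0,0,0,0,0.1]]';  python3 -m inch '[[0,0,0.001,0,0,0,0.1],[0,0,0.001,0,0,0,0.1],[0,0,0.001,0,0,0,0.1],[0,0,0,0,0,0,0.1]]'
```

```text
time: 13.9
tcp_pos: [0.5111, -0.1976, 0.1561]
tcp_rot: [[0.996, 0.087, -0.0], [0.087, -0.996, 0.0], [-0.0, -0.0, -1.0]]
ft_force: [0.5, 0.4, -2.0]
grip_width: 0.165
finger_force: 30.0
time: 14.3
tcp_pos: [0.5113, -0.1978, 0.1534]
tcp_rot: [[0.996, 0.087, 0.0], [0.087, -0.996, 0.0], [0.0, 0.0, -1.0]]
ft_force: [-0.5, 1.2, 2.7]
grip_width: 0.165
finger_force: 30.0
time: 14.7
tcp_pos: [0.5113, -0.1977, 0.15]
tcp_rot: [[0.996, 0.087, 0.0], [0.087, -0.996, 0.0], [0.0, -0.0, -1.0]]
ft_force: [-0.5, 0.6, 3.3]
grip_width: 0.168
finger_force: 30.0
```

```bash
python3 -m inch '[[0,0,0.001,0,0,0,0.1],[0,0,0.001,0,0,0,0.1],[0,0,0.001,0,0,0,0.1],[0,0,0.001,0,0,0,0.1],[0,0,0,0,0,0,0.1]]';  python3 -m inch '[[0,0,0.0007,0,0,0,0.1],[0,0,0.0007,0,0,0,0.1],[0,0,0,0,0,0,0.1]]';  python3 -m inch '[[0,0,0.0005,0,0,0,0.1],[0,0,0,0,0,0,0.1]]'
```

```text
time: 15.2
tcp_pos: [0.5112, -0.1976, 0.1458]
tcp_rot: [[0.996, 0.087, -0.0], [0.087, -0.996, 0.0], [-0.0, -0.0, -1.0]]
ft_force: [0.7, 0.6, 2.3]
grip_width: 0.17
finger_force: 30.0
time: 15.5
tcp_pos: [0.5112, -0.1977, 0.1447]
tcp_rot: [[0.996, 0.087, -0.0], [0.087, -0.996, 0.0], [-0.0, -0.0, -1.0]]
ft_force: [-0.6, 0.9, 2.1]
grip_width: 0.169
finger_force: 30.0
time: 15.7
tcp_pos: [0.5112, -0.1978, 0.1443]
tcp_rot: [[0.996, 0.087, 0.0], [0.087, -0.996, 0.0], [0.0, -0.0, -1.0]]
ft_force: [-0.4, 0.4, 2.6]
grip_width: 0.166
finger_force: 30.0
```

```bash
python3 -m inch '[[0,0,0.0005,0,0,0,0.1],[0,0,0,0,0,0,0.1]]';  python3 -m inch '[[0,0,0.0005,0,0,0,0.1],[0,0,0,0,0,0,0.1]]' | sed -n '2p;4p'; python3 -m inch '[[0,0,0.0004,0,0,0,0.1],[0,0,0,0,0,0,0.1]]' | sed -n '2p;4p'
```

```text
time: 15.9
tcp_pos: [0.5112, -0.1977, 0.1438]
tcp_rot: [[0.996, 0.087, 0.0], [0.087, -0.996, 0.0], [0.0, -0.0, -1.0]]
ft_force: [-0.3, 1.5, 2.9]
grip_width: 0.165
finger_force: 30.0
tcp_pos: [0.5113, -0.1977, 0.1435]
ft_force: [-0.8, 0.1, 4.1]
tcp_pos: [0.5113, -0.1978, 0.1434]
ft_force: [-0.0, 1.7, 5.5]
```

```bash
python3 -m inch '[[0,0,0.0005,0,0,0,0.1],[0,0,0,0,0,0,0.1]]' | sed -n '2p;4p';  python3 -m inch '[[0,0,0.0005,0,0,0,0.1],[0,0,0,0,0,0,0.1]]' | sed -n '2p;4p'; python3 -c "
from h import *;print(telemetry.sense()['moment'])"
```

```text
tcp_pos: [0.5113, -0.1978, 0.1434]
ft_force: [-1.6, 1.3, 7.6]
tcp_pos: [0.5114, -0.1978, 0.1433]
ft_force: [-2.3, 2.1, 9.9]
[0.36440355 0.52149099 0.04679845]
```

The handle is on its stop: z has stopped at 0.1433 (predicted 0.1434) with the force rising. Next I turn towards the holes, world -26°.

```bash
python3 -m inch '[[0,0,-0.0003,0,0,3,0.1],[0,0,0,0,0,3,0.1],[0,0,0,0,0,3,0.1],[0,0,0,0,0,3,0.1],[0,0,0,0,0,3,0.1],[0,0,0,0,0,0,0.1]]'; C='from h import *;s=telemetry.sense();R=s["tcp_rot"];print(np.degrees(np.arctan2(R[1,0],R[0,0])).round(2),s["moment"].round(3))';python3 -c "$C"; for i in 1 2 3; do :; done
python3 -m inch '[[0,0,0,0,0,2,0.1],[0,0,0,0,0,2,0.1],[0,0,0,0,0,0,0.1]]'| sed -n '2p;4p'; python3 -c "$C"
python3 -m inch '[[0,0,0,0,0,2,0.1],[0,0,0,0,0,0,0.1]]'| sed -n '2p;4p'; python3 -c "$C"
python3 -m inch '[[0,0,0,0,0,2,0.1],[0,0,0,0,0,0,0.1]]'| sed -n '2p;4p'; python3 -c "$C"
```

```text
time: 17.3
tcp_pos: [0.512, -0.197, 0.1433]
tcp_rot: [[0.985, -0.175, 0.002], [-0.175, -0.985, 0.001], [0.002, -0.002, -1.0]]
ft_force: [-0.3, 3.0, 7.6]
grip_width: 0.167
finger_force: 30.0
-10.05 [0.733 0.154 0.025]
tcp_pos: [0.5117, -0.197, 0.1433]
ft_force: [-1.1, 2.0, 9.6]
-14.02 [ 0.469  0.464 -0.026]
tcp_pos: [0.5115, -0.1973, 0.1433]
ft_force: [-0.6, 2.1, 8.8]
-16.01 [0.468 0.419 0.022]
tcp_pos: [0.5115, -0.1975, 0.1433]
ft_force: [-0.5, 2.1, 8.7]
-18.01 [ 0.467  0.424 -0.015]
```

```bash
C='from h import *;s=telemetry.sense();R=s["tcp_rot"];print(np.degrees(np.arctan2(R[1,0],R[0,0])).round(2),s["moment"].round(3))'
python3 -m inch '[[0,0,0,0,0,1.5,0.1],[0,0,0,0,0,0,0.1]]'| sed -n '4p'; python3 -c "$C"
python3 -m inch '[[0,0,0,0,0,1.5,0.1],[0,0,0,0,0,0,0.1]]'| sed -n '4p'; python3 -c "$C"
python3 -m inch '[[0,0,0,0,0,1,0.1],[0,0,0,0,0,0,0.1]]'| sed -n '4p'; python3 -c "$C"
```

```text
ft_force: [-0.8, 1.3, 8.7]
-19.5 [0.412 0.427 0.038]
ft_force: [-0.4, 0.8, 7.8]
-21.0 [0.385 0.329 0.029]
ft_force: [-0.6, 1.2, 9.2]
-21.99 [0.311 0.384 0.136]
```

```bash
python3 - <<'E'
from h import *
ims=[eyes.read_camera("side")[0].astype(float) for _ in range(5)]
cv2.imwrite("pics/c4.png",cv2.resize(np.clip(np.mean(ims,0)[240:310,305:375]*1.4,0,255).astype(np.uint8),None,fx=8,fy=8,interpolation=cv2.INTER_CUBIC))
E
```

```text
(no output)
```

View pics/c4.png

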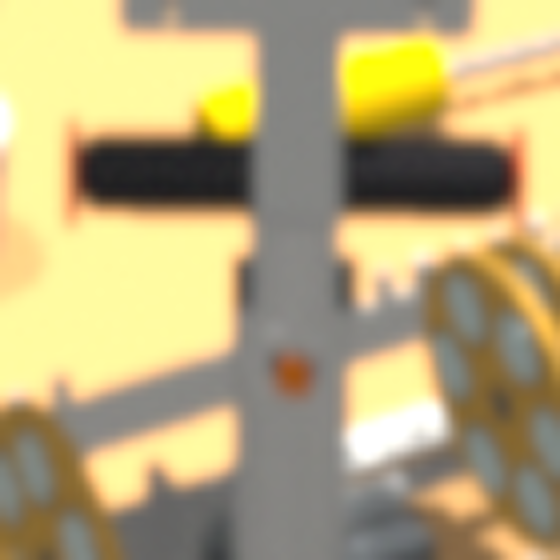

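The orange button shows in the tube's hole at (293,377), and the moment is rising. I'll confirm both directions are blocked with a gentle one-degree test, and look from above at the far side.

```bash
C='from h import *;s=telemetry.sense();R=s["tcp_rot"];print(np.degrees(np.arctan2(R[1,0],R[0,0])).round(2),s["moment"].round(3))'
python3 -m inch '[[0,0,0,0,0,1,0.1],[0,0,0,0,0,0,0.1]]'| sed -n '4p'; python3 -c "$C"
python3 -m inch '[[0,0,0,0,0,-2,0.1],[0,0,0,0,0,-1.5,0.1],[0,0,0,0,0,0,0.1]]'| sed -n '4p'; python3 -c "$C"
python3 -m inch '[[0,0,0,0,0,-1.5,0.1],[0,0,0,0,0,-1,0.1],[0,0,0,0,0,0,0.1]]'| sed -n '4p'; python3 -c "$C"
python3 -m inch '[[0,0,0,0,0,-1,0.1],[0,0,0,0,0,0,0.1]]'| sed -n '4p'; python3 -c "$C"
```

```text
ft_force: [-1.2, 1.3, 8.0]
-22.99 [0.356 0.345 0.071]
ft_force: [-0.6, 1.2, 7.8]
-19.47 [ 0.316  0.355 -0.145]
ft_force: [-1.5, 0.6, 9.2]
-16.98 [ 0.248  0.402 -0.046]
ft_force: [-0.8, 0.6, 8.6]
-15.99 [ 0.277  0.401 -0.043]
```

```bash
C='from h import *;s=telemetry.sense();R=s["tcp_rot"];print(np.degrees(np.arctan2(R[1,0],R[0,0])).round(2),s["moment"].round(3),s["ft_force"].round(1))'
python3 -m inch '[[0,0,0,0,0,3,0.1],[0,0,0,0,0,3,0.1],[0,0,0,0,0,1,0.1],[0,0,0,0,0,0,0.1]]'>/dev/null; python3 -c "$C"
python3 -m inch '[[0,0,0,0,0,1,0.1],[0,0,0,0,0,0,0.1]]'>/dev/null; python3 -c "$C"
python3 -m inch '[[0,0,0,0,0,1,0.1],[0,0,0,0,0,0,0.1]]'>/dev/null; python3 -c "$C"
python3 - <<'E'
from h import *
def m(n):
    im=np.mean([eyes.read_camera(n)[0].astype(float) for _ in range(4)],0); return im
a=m("side")[265:305,320:360]; b=m("top")[225:270,435:480]
hs=cv2.cvtColor(a.astype(np.uint8),cv2.COLOR_BGR2HSV); k=(hs[...,0]<18)&(hs[...,1]>140)&(hs[...,2]>60)
print(np.argwhere(k[:,5:30]).tolist())
f=lambda x:cv2.resize(np.clip(x*1.5,0,255).astype(np.uint8),(400,400),interpolation=cv2.INTER_CUBIC)
cv2.imwrite("pics/c5.png",np.hstack([f(a),f(b)]))
E
```

```text
-22.99 [0.306 0.341 0.081] [-1.3  1.2  7.5]
-23.99 [0.314 0.391 0.101] [-1.6  1.1  7.1]
-24.98 [0.304 0.435 0.101] [-1.2  0.9  8.1]
[[20, 15], [20, 16], [21, 15], [21, 16], [21, 17], [22, 15], [22, 16], [22, 17], [23, 15], [23, 16]]
```

View pics/c5.png

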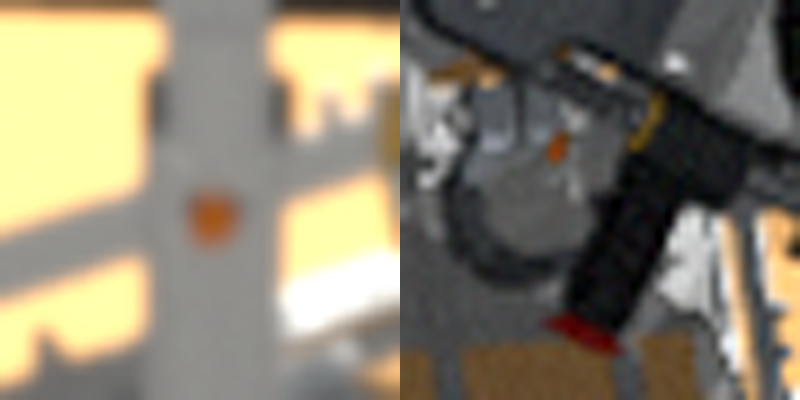

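```bash
cat > yaw.py <<'E'
from h import *
def yaw():
    im,d,P=cloud("wrist"); s=telemetry.sense(); R=s["tcp_rot"];t=s["tcp_pos"]
    L=(P.reshape(-1,3)-t)@R; m=(np.abs(L[:,1])<.015)&(np.abs(L[:,2]+.0136)<.004)&(L[:,0]>.012)&(L[:,0]<.052)
    A=L[m]; xs=np.linspace(.014,.046,12); c=[]
    for x in xs:
        y=A[np.abs(A[:,0]-x)<.003,1]; c.append((y.max()+y.min())/2 if len(y)>5 else np.nan)
    c=np.array(c);k=~np.isnan(c);f=np.polyfit(xs[k],c[k],1)
    print("tool yaw",np.degrees(np.arctan2(R[1,0],R[0,0])).round(2),"handle in tool (deg, tool sense)",np.degrees(np.arctan(f[0])).round(2),"off",f[1].round(4),s["moment"][2].round(3))
for _ in range(3): yaw()
E
python3 yaw.py
python3 -m inch '[[0,0,0,0,0,2,0.1],[0,0,0,0,0,0,0.1]]'>/dev/null; python3 yaw.py
```

```text
tool yaw -24.97 handle in tool (deg, tool sense) -0.89 off 0.0006 0.18
tool yaw -24.97 handle in tool (deg, tool sense) -0.6 off 0.0005 0.052
tool yaw -24.97 handle in tool (deg, tool sense) -0.05 off 0.0002 0.095
tool yaw -26.97 handle in tool (deg, tool sense) -0.89 off 0.0006 0.084
tool yaw -26.97 handle in tool (deg, tool sense) -0.5 off 0.0004 0.123
tool yaw -26.97 handle in tool (deg, tool sense) -0.41 off 0.0004 0.058
```

```bash
sed -i 's/range(3)/range(2)/' yaw.py
python3 -m inch '[[0,0,0,0,0,1,0.1],[0,0,0,0,0,0,0.1]]'>/dev/null; python3 yaw.py
python3 -m inch '[[0,0,0,0,0,1,0.1],[0,0,0,0,0,0,0.1]]'>/dev/null; python3 yaw.py
python3 -m inch '[[0,0,0,0,0,1,0.1],[0,0,0,0,0,0,0.1]]'>/dev/null; python3 yaw.py
```

```text
tool yaw -27.97 handle in tool (deg, tool sense) -0.35 off 0.0003 0.134
tool yaw -27.97 handle in tool (deg, tool sense) -0.37 off 0.0003 0.143
tool yaw -28.96 handle in tool (deg, tool sense) -0.09 off 0.0001 0.152
tool yaw -28.96 handle in tool (deg, tool sense) -0.16 off 0.0 0.147
tool yaw -29.96 handle in tool (deg, tool sense) -0.16 off 0.0 0.157
tool yaw -29.95 handle in tool (deg, tool sense) -0.76 off 0.0003 0.187
```

```bash
cat > blob.py <<'E'
from h import *
def blob(n,r0,r1,c0,c1):
    a=np.mean([eyes.read_camera(n)[0].astype(float) for _ in range(4)],0)[r0:r1,c0:c1]
    w=np.clip(a[...,2]-1.25*a[...,1]-8,0,None)*(a[...,2]>1.8*a[...,0]); v,u=np.mgrid[r0:r1,c0:c1]
    print(n,"w",w.sum().round(),"u",((w*u).sum()/w.sum()).round(2),"v",((w*v).sum()/w.sum()).round(2))
    return a
a=blob("side",281,293,334,350); b=blob("top",236,246,449,457)
import sys
if len(sys.argv)>1:
    f=lambda x:cv2.resize(np.clip(x*1.6,0,255).astype(np.uint8),(400,400),interpolation=cv2.INTER_CUBIC)
    a=eyes.read_camera("side")[0][270:300,326:356].astype(float);b=eyes.read_camera("top")[0][230:260,440:470].astype(float);cv2.imwrite(sys.argv[1],np.hstack([f(a),f(b)]))
E
python3 blob.py
python3 -m inch '[[0,0,0,0,0,-3,0.1],[0,0,0,0,0,-3,0.1],[0,0,0,0,0,-3,0.1],[0,0,0,0,0,0,0.1]]'>/dev/null; python3 yaw.py; python3 blob.py
python3 -m inch '[[0,0,0,0,0,-3,0.1],[0,0,0,0,0,-2,0.1],[0,0,0,0,0,0,0.1]]'>/dev/null; python3 yaw.py; python3 blob.py
```

```text
side w 196.0 u 340.03 v 286.38
top w 89.0 u 452.16 v 241.21
tool yaw -20.98 handle in tool (deg, tool sense) -0.57 off 0.0006 -0.054
tool yaw -20.99 handle in tool (deg, tool sense) 0.14 off 0.0003 0.01
side w 260.0 u 341.18 v 286.43
top w 58.0 u 452.1 v 241.61
tool yaw -15.99 handle in tool (deg, tool sense) -0.09 off 0.0005 -0.009
tool yaw -16.0 handle in tool (deg, tool sense) 0.04 off 0.0005 -0.031
side w 235.0 u 341.53 v 286.41
top w 60.0 u 451.78 v 242.1
```

```bash
cat > prot.py <<'E'
from h import *
def prot(n=8):
    D=[]
    for _ in range(n):
        im,d,P=cloud("side"); q=P[278:300,334:349]-np.array([.5114,-.1968,0]); D.append(q)
    q=np.nanmedian(D,0); r=np.hypot(q[...,0],q[...,1])*1000; s=telemetry.sense(); print(s["time"])
    for i in range(0,22): print(278+i,(q[i,7,2]*1000).round(0),r[i,2:13].round(1))
E
python3 -m inch '[[0,0,0,0,0,3,0.1],[0,0,0,0,0,2,0.1],[0,0,0,0,0,0,0.1]]'>/dev/null; python3 -c "
from prot import *;prot()"
```

```text
25.25
278 120.0 [10.6  9.1  9.7  9.1  9.4  8.8  9.4  9.1  8.4  9.2  9.6]
279 118.0 [11.   9.3  9.   9.9  8.5  9.6  8.6  9.2  8.4  9.2  9.7]
280 115.0 [12.7 11.4  9.9  9.   9.4  8.4  9.   9.4  9.2 10.5 10.7]
281 115.0 [12.3 11.5 12.1 11.4 10.6 10.9 11.7 10.6 11.  12.2 11.3]
282 112.0 [12.4 12.6 11.6 11.4 11.  10.4 11.8 10.8 11.1 11.5 11.5]
283 111.0 [12.8 12.2 11.2 12.4 10.9 11.6 10.4 11.5 11.3 11.9 11.6]
284 108.0 [12.8 12.5 12.3 11.4 12.1 11.2 12.  12.  11.5 11.1 11.5]
285 107.0 [12.7 12.5 10.8 10.4 11.2 12.4 11.8 10.3 10.2 12.5 12.3]
286 107.0 [12.7 12.2 11.4  9.9 13.1 15.1 13.3 13.5 10.4 12.3 12. ]
287 104.0 [12.7 12.7 12.  10.3 14.9 13.9 14.9 14.5 11.6 11.7 11.7]
288 102.0 [12.6 12.9 11.9 12.1 15.  14.3 14.7 14.6 11.8 11.5 11.3]
289 100.0 [12.7 12.3 12.4 11.5 14.2 14.9 13.6 10.8 12.1 11.5 11.6]
290 96.0 [12.2 11.9 12.  12.5 10.6 12.3 11.4 11.1 11.1 11.2 11.4]
291 93.0 [12.3 12.  12.6 11.5 11.3 11.8 11.5 12.1 11.  11.7 11.1]
292 90.0 [12.5 12.2 12.2 11.1 11.1 11.5 11.2 11.7 10.3 11.1 11.7]
293 89.0 [12.5 12.7 11.8 11.7 11.7 12.4 11.5 11.8 11.8 11.4 11.2]
294 86.0 [13.3 12.1 11.8 12.1 11.6 11.7 10.7 11.3 11.1 12.1 11.8]
295 84.0 [12.5 12.4 12.5 11.4 11.9 11.7 11.3 11.6 11.2 11.2 11.6]
296 81.0 [12.2 12.6 11.3 11.6 11.6 11.1 11.  11.6 11.3 11.8 10.9]
297 79.0 [13.2 12.5 11.9 11.2 10.9 11.7 10.7 11.6 10.9 11.6 11.7]
298 76.0 [12.3 12.1 12.2 12.3 11.8 11.3 11.  11.6 11.4 11.5 11.5]
299 74.0 [12.8 12.1 12.2 11.2 12.1 11.1 11.5 11.4 11.4 11.2 11.3]
```

The depth data show the near button about 3 mm proud of the tube's face (radius 14.7 against 11.5 around it), so it has popped. I'll check the far button the same way from the top camera.

```bash
python3 - <<'E'
from h import *
D=[];I=[]
for _ in range(8):
    im,d,P=cloud("top"); D.append(P[236:248,444:460]-np.array([.5114,-.1968,0])); I.append(im[236:248,444:460].astype(float))
q=np.nanmedian(D,0); a=np.mean(I,0); w=a[...,2]-1.25*a[...,1]-8
r=np.hypot(q[...,0],q[...,1])*1000
for v,u in np.argwhere((w>0)&(a[...,2]>1.8*a[...,0])): print(v+236,u+444,w[v,u].round(),"r",r[v,u].round(1),"az",np.degrees(np.arctan2(q[v,u,1],q[v,u,0])).round(),"z",(1000*q[v,u,2]).round(1))
print("side/top radius map"); print(r[:,3:].round(0))
s=telemetry.sense();print(s["time"],s["moment"],s["ft_force"])
E
```

```text
241 452 21.0 r 15.0 az 63.0 z 107.4
241 453 6.0 r 13.6 az 61.0 z 110.0
242 451 3.0 r 14.9 az 70.0 z 101.7
242 452 27.0 r 14.4 az 72.0 z 108.5
243 452 4.0 r 13.2 az 79.0 z 106.1
side/top radius map
[[28. 28. 62. 60. 59. 57. 55. 53. 51. 49. 47. 45. 19.]
 [26. 26. 26. 26. 59. 57. 55. 53. 51. 50. 48. 46. 44.]
 [24. 23. 23. 23. 24. 24. 54. 54. 52. 50. 48. 46. 44.]
 [21. 21. 21. 21. 22. 23. 23. 29. 51. 50. 48. 47. 45.]
 [19. 19. 19. 19. 19. 16. 14. 13. 12. 20. 20. 46. 45.]
 [17. 16. 16. 16. 13. 15. 14. 12. 10. 21. 20. 20. 19.]
 [15. 14. 13. 13. 15. 14. 13. 12. 10. 19. 18. 17. 16.]
 [13. 13. 13. 14. 15. 13. 13. 12.  9.  9. 16. 15. 14.]
 [13. 13. 13. 14. 14. 14. 13. 12.  9.  9.  9. 13. 12.]
 [14. 13. 13. 14. 14. 14. 13. 12.  9.  9.  9.  9. 12.]
 [14. 14. 14. 14. 14. 14. 14. 13. 10.  9.  9.  9. 14.]
 [13. 13. 13. 13. 14. 14. 13. 14. 12. 11. 11.  9. 16.]]
25.65 [0.27425357 0.39066266 0.0329958 ] [-0.29607594  1.66184312  8.5425872 ]
```

The far button also reads r≈15 mm at azimuth ~68°, and it is seen outside the tube from above, so both are out. I relax the push, let go and withdraw.

```bash
python3 -m inch '[[0,0,-0.0008,0,0,0,0.1],[0,0,0,0,0,0,0.25],[0,0,0,0,0,0,0.35],[0,0,0,0,0,0,0.4],[0,0,0,0,0,0,0.4],[0,0,-0.01,0,0,0,0.4],[0,0,-0.02,0,0,0,0.4],[0,0,-0.03,0,0,0,0.4]]'; python3 -m inch '[[0,0,-0.04,0,0,0,0.4],[0,0,-0.03,0,0,0,0.4],[0,0,0,0,0,0,0.4],[0,0,0,0,0,0,0.4]]'; python3 blob.py; python3 -c "
from prot import *
prot()" | sed -n '8,14p'
python3 - <<'E'
from h import *
im,d,P=cloud("top"); p=P[200:300,410:500].reshape(-1,3); q=p[(p[:,2]>.145)&(p[:,2]<.17)&(np.hypot(p[:,0]-.5114,p[:,1]+.1968)<.06)]
print(len(q),cv2.minAreaRect((q[:,:2]*1000).astype(np.float32)),np.percentile(q[:,2],[50,90]))
E
```

```text
time: 26.45
tcp_pos: [0.5102, -0.1973, 0.2028]
tcp_rot: [[0.934, -0.358, -0.003], [-0.358, -0.934, 0.002], [-0.003, -0.0, -1.0]]
ft_force: [0.4, -0.1, -0.2]
grip_width: 0.4
finger_force: 0.0
time: 26.85
tcp_pos: [0.5114, -0.1979, 0.2739]
tcp_rot: [[0.934, -0.358, 0.002], [-0.358, -0.934, -0.001], [0.002, 0.0, -1.0]]
ft_force: [0.0, -0.2, -0.4]
grip_width: 0.397
finger_force: 0.0
side w 467.0 u 341.41 v 286.02
top w 224.0 u 452.21 v 241.29
284 109.0 [13.1 12.2 12.6 11.2 11.1 12.2 11.  11.9 11.9 12.2 11.7]
285 107.0 [11.7 12.4 10.5 10.2 11.  12.1 11.4 11.  10.8 11.7 11.7]
286 107.0 [12.3 12.8 10.8 10.4 14.6 15.2 14.7 13.6 11.1 11.8 11.7]
287 104.0 [12.2 12.3 11.3 10.1 14.2 13.5 14.9 15.2 11.2 11.9 11.8]
288 102.0 [12.4 12.7 12.6 12.1 13.6 14.3 14.7 15.1 11.3 11.7 11.2]
289 99.0 [12.3 12.3 12.8 12.3 11.9 14.1 14.6 10.9 12.4 11.4 11.9]
290 95.0 [12.5 12.5 12.  11.5 11.8 11.6 11.6 11.2 10.9 11.2 11.8]
331 ((506.733154296875, -195.6389617919922), (16.7255916595459, 90.2883529663086), 69.54068756103516) [0.15696423 0.159539  ]
```

```bash
python3 -c "
from rig import job_done;print(job_done())"
```

```text
the job is handed in; nothing more can be done
None
```

The handle is fitted in the carrier's socket: it sits on its stop (grip top at 0.157 m, as expected), both buttons measure 2–3 mm proud of the tube, the gripper has let go and is clear above it, and I handed the job in at about 27 s.

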